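Lid the next tin, then unlatch the press arm and hold it up

TASK

Set the loose black lid squarely on the open tin so that it sits fully down and level, and let go of it. Then pull the red latch tab of the hand press sideways, out against its spring, lift the arm's socket off the ball until it is about 9 cm up, so that a workmate can change the tin underneath, and finish while still holding the arm up. Leave the tin under the press and the other things on the table where they are.

Things in the scene. Friction and masses are not known exactly. Their poses are not given: they have to be found in the camera images.
- tin: the open tin, loose on the table: black, 54 mm outer diameter, 50 mm high, wall 2 mm, bare metal inside, white marks on its side; it is the only tin without a lid. Origin: centre of its underside; z up. 300 g
- tin_rim (a point): centre of the open tin's mouth, at the height of its rim, 50 mm above the tin's underside
- lid: the loose lid, right way up on the table: black with a thin brass ring on top, 62 mm outer diameter, 15 mm high in all; its 12 mm skirt under the 3 mm top plate slips outside the tin's wall with 2 mm clearance all round. Origin: centre of the skirt's lower edge, z up; seated, it is 38 mm above the tin's underside. Grip it across its outside. 50 g
- press: hand press, fixed on the table: green base plate 370 x 120 mm, 12 mm thick, a steel ball stud near one end, hinge cheeks (116 mm high) at the other. Origin: on the table right below the ball; x runs along the plate from ball to hinge, y across, z up. The hinge axis is parallel to y at x = 250, z = 100 mm. Plate from x = -60 to +310 mm. The latch is on the -y side
- ball (a point): centre of the fixed steel ball (32 mm diameter), 88 mm above the table
- tongue: the press's grey hinged arm, its top 120 mm above the table when down, with a 62 x 62 mm socket housing that drops over the ball. Origin: socket centre, at the ball's centre when down, axes then as the press's. It can rise by 0.75 rad; 0.5 to 1 kg, falls back when let go. With the latch in, its bolt catches under the ball's collar and the arm cannot be lifted
- latch (a joint): how far the spring latch is pulled out, in m: 0 in (locked) to 0.018 (stop). It slides along the press's -y, away from the socket housing; the bolt is clear of the ball's collar from 0.0105 on. The spring pulls back with 3 N at 0 and 7.5 N at 0.018, and springs in when let go
- latch_grip (a point): grip point in the red upright latch tab, 95 mm above the table when the arm is down and 76 mm to the press's -y side of the ball. Tab: 12 mm thick along the press's y (grip across this, pull along it), 28 mm wide, reaching 25 mm above and 39 mm below this point; 39 mm free between tab and housing. Lifted while held pulled out, it carries the arm and turns with it between the fingers
- pot: white plastic pot, 72 mm diameter, 70 mm high, a bystander. Origin: centre of its underside
- pressed_tin: closed black tin, 62 mm over its lid, 53 mm high, standing on the press's plate under the press pad; not to be moved. Origin: centre of its underside
- full_tin_a: closed black tin like the one under the press, on the table; a bystander. Origin: centre of its underside
- full_tin_b: another closed black tin, as above; a bystander
- tape: brown roll of tape, 90 mm diameter, 24 mm high, a bystander. Origin: centre of its underside
- driver: screwdriver lying on the table, a bystander
Not all that is in view belongs to the job. What is meant by the lid is not pink or turquoise, and is the smaller of those in its own colour.

How it is judged:
By the outcome, as a careful person would: the job done as asked, in the order asked, and still so for the second after the job is handed in, while the arm keeps its last pose, push and grip.
It also fails if it takes over 54 s, if anything falls off the work surface, if the arm or the gripper's body presses on something with over 40 N, if the wrist force passes 120 N, or if a joint passes its speed limit or range.

ROBOT

A 6-joint arm with a two-finger parallel gripper is mounted at the origin on the work surface. World frame = base frame: x ahead of the robot, y to its left, z up, the work surface at z = 0. Lengths are in m, angles in degrees, forces in N, time in s.
With the tool pointing down it reaches from about 0.35 to 0.975 m from the base axis. Payload 7.1 kg.
Tool frame: the origin (TCP) lies at the very end of the fingers, on their centre line; the grasp point (between the pads) lies 19 mm behind it; z points along the fingers, y is the line along which they close (so a half turn about z gives the same grasp; the last joint's range is limited). The gripper opens to 88 mm and grips with 3 to 60 N. Pads are 20 mm wide; open, the fingers measure 115 mm over their backs; the gripper's body (75 mm by 178 mm) begins 61 mm behind the grasp point.
Start: joints at [-78.438, 24.242, 93.386, -0, 62.372, -1.089], TCP at [0.137, -0.61, 0.183] pointing down, gripper open.
Joint ranges: [-172.04, 172.04], [-51.8, 120.97], [4.93, 147.93], [-75.15, 255.16], [6.16, 154.13], [-145.62, 145.62]. Speed limits (degrees/s): [136.94, 136.94, 172.46, 180, 180, 180].

INTERFACE

Orientations are given as [roll, pitch, yaw] about the fixed x, y, z axes, in that order (R = Rz(yaw) Ry(pitch) Rx(roll)).
In Python, from bench import arm, cams gives the robot as it stands.
- The arm moves only by the shell command python3 -m jog 'ROWS' [OPENING]. ROWS is JSON, a list of rows, each a list of 6 numbers: the shift along the tool's x, y, z in units of 40 mm (1.0 is 40 mm), then the turn, a rotation vector about the tool's x, y, z in units of 6 degrees (1.0 is 6 degrees). A call has 1 to 12 rows; each row shifts and turns the commanded pose from where the row before left it, along the tool's axes as they then stand; what a row does not reach is not made up. A row lasts 1/12 s, in which the tool goes at most 41.7 mm and 7.16 degrees, less where a joint would pass 70% of its speed; a pose out of reach is approached as far as the arm can. A call is refused whole if a number of a shift passes 1 or a number of a turn 1, either way. A call with a gripper value outside its range is refused whole. OPENING is the finger opening in mm, from 0 to 87.8, set as the call begins (- or left out, the last holds). The fingers move at their own pace and stop on an object; the grip force is fixed at half the most. Time passes only in rows, so rows that do not move let the fingers close. It gives the time, the measured TCP pose, the force, the opening and the grip force at its end, in the units of the state.
- arm.get_obs(): the state, without advancing time (a new reading comes with each control period).
- cams.get_image(name): name is "scene" or "top" or "wrist"; returns the picture (420x560x3 uint8, red, green, blue); there is no depth.
- cams.calibration(name): a dict with "fovy" (degrees; the focal length in pixels is half the picture's height over the tangent of half this angle, whatever the lens; pixels are square), "cx", "cy" (the principal point, pixels), "dist" ([k1, k2, p1, p2, k3] as OpenCV has them; the pictures are not rectified), "cam_to_world" (4x4, takes a point from camera to world coordinates). Camera axes: x right, y down, z forward; pixel columns grow to the right and rows downward; lengths in m; the calibration is good to about 2 mm. A picture is of the moment at which its call begins: read the wrist's pose just before it. calibration takes no time and is no camera call; for the wrist camera it gives the pose at the moment of the call.
- arm.hand_in(): hands the job in; it is judged then, once.
Trained networks look in the newest picture that a camera, given by its name, has taken for a name from the list of things; names that differ only in an ending like _2 or _b are one class to them, and where a whole thing is asked for, a point or a joint stands for the part that bears it (a point fixed in the world has none). Each returns a list of dicts, best first, with "conf" (0 to 1); they miss things now and then, are a little off and sometimes report something else, mostly with a low value. They report only what shows in the picture. A call takes as long as a camera call. They do not tell look-alikes from the thing itself.
- cams.recognise(camera, thing): "centre" ([x, y, z] in m, in the coordinates of the camera as it stood for that picture, good to about 4 mm: the middle of the surface that is visible of it).
- cams.outline_of(camera, thing): "pixels" (420x560 bool, what is visible of it).
The state is a dict: "time_s": time; "joints": joint angles; "joint_velocities": joint speeds; "joint_efforts": joint torques, N m; "tcp_pos": TCP position; "tool_rot": TCP orientation; "ft_force": force on the tool from outside, world axes, zero at the start; "moment": the same for the moment, N m; "opening": opening from 0.0 (shut) to 1.0 (fully open); "finger_force": force on a finger pad.
Only numpy, scipy, OpenCV 4.12 (cv2) and the standard library are available. Lean on these libraries where they do the work, as an engineer would, in place of code of your own. Each camera call takes 0.05 s, during which the arm holds its last target. There are 200 camera calls.

## Working session

There is one attempt and no reset: what is moved stays moved. The work goes in short steps, Python scripts to look and compute and a shell command to move; the robot and the scene stay as the last step left them, time stands still between calls to the robot, and variables do not carry over. Pictures are saved under pics/ and viewed, at most 10 in all, crops included, and the job is handed in when it is done.

```bash
mkdir -p pics; ls
cat > h.py <<'E'
import numpy as np, cv2
from bench import arm, cams
def K(c):
    f=210/np.tan(np.radians(c['fovy'])/2); return np.array([[f,0,c['cx']],[0,f,c['cy']],[0,0,1.]])
def ray(c,px):
    p=cv2.undistortPoints(np.array([[px]],float),K(c),np.array(c['dist'],float)).ravel()
    T=np.array(c['cam_to_world']); d=T[:3,:3]@np.array([p[0],p[1],1]); return T[:3,3],d/np.linalg.norm(d)
def atz(c,px,z):
    o,d=ray(c,px); return o+d*(z-o[2])/d[2]
def proj(c,P):
    T=np.linalg.inv(np.array(c['cam_to_world'])); r=T[:3,:3]; 
    return cv2.projectPoints(np.array([P],float),cv2.Rodrigues(r)[0],T[:3,3],K(c),np.array(c['dist'],float))[0].ravel()
def world(c,p): return (np.array(c['cam_to_world'])@np.append(p,1))[:3]
def tri(obs):
    A=np.zeros((3,3));b=np.zeros(3)
    for c,px in obs:
        o,d=ray(c,px);M=np.eye(3)-np.outer(d,d);A+=M;b+=M@o
    return np.linalg.solve(A,b)
def save(n,im): cv2.imwrite('pics/'+n+'.png',cv2.cvtColor(im,cv2.COLOR_RGB2BGR))
E
python3 - <<'E'
from h import *
np.set_printoptions(precision=4,suppress=True)
for n in ['scene','top','wrist']:
    im=cams.get_image(n); save(n+'0',im); c=cams.calibration(n)
    print(n,c['fovy'],c['dist'],np.array(c['cam_to_world'])[:3].tolist())
    for t in ['tin','lid','latch_grip','tongue','press','ball','pressed_tin','full_tin_a','pot','tape']:
        for r in cams.recognise(n,t)[:5]: 
            if r['conf']>.2: print(' ',t,round(r['conf'],2),world(c,r['centre']),proj(c,world(c,r['centre'])).round())
E
```

```text
pics
scene 47.83791811479719 [-0.1147  0.      0.      0.      0.    ] [[-0.3366912213394178, 0.6478371575703916, -0.6833344998930511, 1.3790042575880619], [0.9415125881044049, 0.24232928769484677, -0.2341592679486609, 0.3117148053142944], [0.013894888049773216, -0.7222074034489147, -0.6915369827345899, 0.947606199650781]]
  tin 0.56 [ 0.6219 -0.115   0.0279] [215. 236.]
  lid 0.85 [ 0.4776 -0.0895  0.0153] [245. 206.]
  lid 0.68 [ 0.3628 -0.0624  0.0156] [268. 184.]
  lid 0.61 [0.4653 0.04   0.0206] [289. 213.]
  lid 0.58 [ 0.4112 -0.2016  0.0241] [219. 181.]
  lid 0.36 [ 0.5354 -0.281   0.0499] [175. 194.]
  latch_grip 0.44 [0.4934 0.1923 0.0945] [343. 214.]
  tongue 0.69 [0.5899 0.2364 0.1191] [352. 238.]
  press 0.61 [0.6753 0.2331 0.0142] [337. 291.]
  pressed_tin 0.59 [0.648  0.2444 0.057 ] [347. 273.]
  full_tin_a 0.96 [ 0.7129 -0.3012  0.0546] [135. 234.]
  full_tin_a 0.81 [ 0.3533 -0.3771  0.0502] [176. 151.]
  pot 0.85 [ 0.5351 -0.28    0.0477] [175. 195.]
  pot 0.4 [ 0.4746 -0.0889  0.0145] [246. 206.]
  tape 0.82 [ 0.6463 -0.4467  0.0197] [106. 213.]
top 43.81157497865907
[... 779 characters left out ...]
0.0069] [197. 169.]
  ball 0.65 [0.619  0.2206 0.0132] [198. 167.]
  pressed_tin 0.69 [0.627  0.215  0.0644] [198. 162.]
  full_tin_a 0.96 [ 0.7007 -0.308   0.054 ] [392. 136.]
  full_tin_a 0.61 [ 0.3423 -0.3908  0.0508] [423. 268.]
  pot 0.89 [ 0.5322 -0.2954  0.0253] [385. 198.]
  pot 0.31 [ 0.6211 -0.1165  0.0002] [319. 167.]
  tape 0.92 [ 0.6428 -0.4548  0.0201] [441. 159.]
wrist 69.78323263172503 [0.0201 0.     0.     0.     0.    ] [[0.21821368000573196, -0.9291376878474588, -0.2984726903417353, 0.2188486069876533], [-0.9759004183288984, -0.2080951938232263, -0.06568686180016488, -0.5921534090769733], [-0.001078593452642433, 0.3056133952056933, -0.9521550762911531, 0.3852036815720997]]
```

View pics/scene0.png

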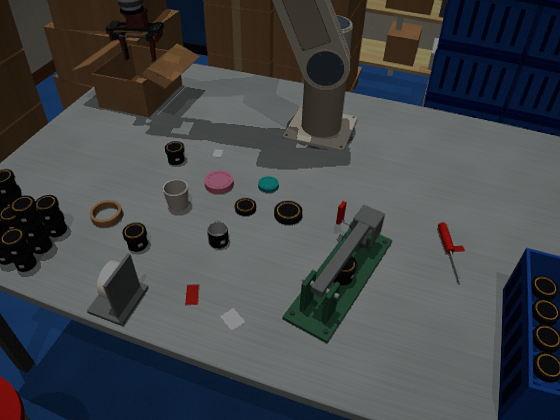

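View pics/top0.png

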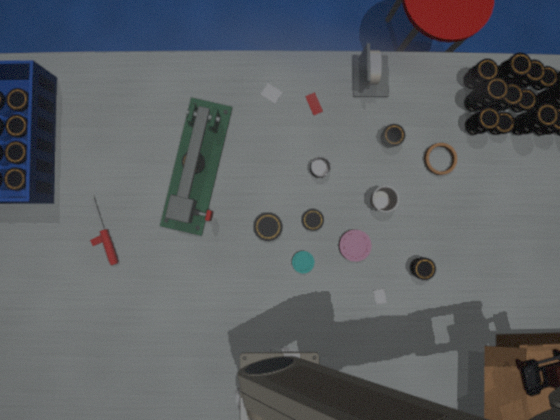

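The black lids are at scene (245,206) / top (313,219) and at scene (289,212) / top (268,226). The first is the smaller of the two, so it is the one meant. The pink and turquoise ones are excluded by colour. I'll confirm this in a crop and measure.

Run:
```python
from h import *
np.set_printoptions(precision=4,suppress=True)
im=cams.get_image('top'); c=cams.calibration('top')
save('crop1',cv2.resize(im[80:280,150:350],(600,600),interpolation=cv2.INTER_CUBIC))
def outl(n,t):
    return [r for r in cams.outline_of(n,t) if r['conf']>.3]
ims=cams.get_image('scene'); cs=cams.calibration('scene')
for cn,cc in(('top',c),('scene',cs)):
  for t,z in (('lid',.015),('tin',.05),('press',.012),('latch_grip',.12),('tongue',.12)):
    for r in outl(cn,t):
        m=r['pixels'].astype(np.uint8); cnt=max(cv2.findContours(m,0,cv2.CHAIN_APPROX_NONE)[0],key=cv2.contourArea).reshape(-1,2)
        P=np.array([atz(cc,p,z)[:2] for p in cnt],np.float32)
        (x,y),(w,h),a=cv2.minAreaRect(P*1000)
        print(cn,t,round(r['conf'],2),'px',cnt.mean(0).round(),'ctr',round(x),round(y),'size',round(w),round(h),'ang',round(a,1), 'area-d',round(2*np.sqrt(cv2.contourArea(P*1000)/np.pi)))
```

```text
top lid 0.97 px [267. 226.] ctr 458 29 size 80 80 ang 89.9 area-d 79
top lid 0.68 px [312. 219.] ctr 474 -94 size 61 58 ang 89.7 area-d 60
top lid 0.61 px [303. 261.] ctr 359 -67 size 58 57 ang 89.8 area-d 59
top lid 0.56 px [355. 245.] ctr 404 -212 size 86 86 ang 44.5 area-d 87
top tin 0.6 px [320. 167.] ctr 615 -112 size 50 56 ang 44.8 area-d 54
top press 0.92 px [196. 166.] ctr 623 222 size 134 367 ang 77.0 area-d 232
top latch_grip 0.47 px [206. 215.] ctr 486 188 size 28 33 ang 0.2 area-d 27
top tongue 0.71 px [196. 167.] ctr 609 207 size 131 344 ang 76.9 area-d 220
top tongue 0.67 px [385. 198.] ctr 528 -269 size 73 72 ang 89.4 area-d 72
top tongue 0.56 px [192. 173.] ctr 613 205 size 119 299 ang 78.3 area-d 125
scene lid 0.74 px [245. 207.] ctr 481 -89 size 71 58 ang 21.5 area-d 65
scene lid 0.74 px [341. 213.] ctr 405 174 size 91 23 ang 8.8 area-d 45
scene lid 0.64 px [288. 213.] ctr 457 32 size 94 77 ang 19.8 area-d 86
scene lid 0.57 px [218. 182.] ctr 407 -208 size 108 86 ang 23.5 area-d 98
scene lid 0.51 px [268. 185.] ctr 365 -60 size 74 58 ang 20.6 area-d 67
scene tin 0.63 px [218. 235.] ctr 634 -100 size 94 50 ang 27.6 area-d 70
scene press 0.57 px [341. 266.] ctr 584 234 size 175 468 ang 85.8 area-d 262
scene latch_grip 0.58 px [342. 215.] ctr 516 189 size 80 30 ang 19.5 area-d 36
scene tongue 0.67 px [348. 242.] ctr 624 239 size 311 117 ang 1.3 area-d 140
scene tongue 0.5 px [176. 195.] ctr 601 -232 size 129 66 ang 29.6 area-d 93
scene tongue 0.33 px [341. 265.] ctr 676 241 size 152 413 ang 85.6 area-d 230
```

View pics/crop1.png

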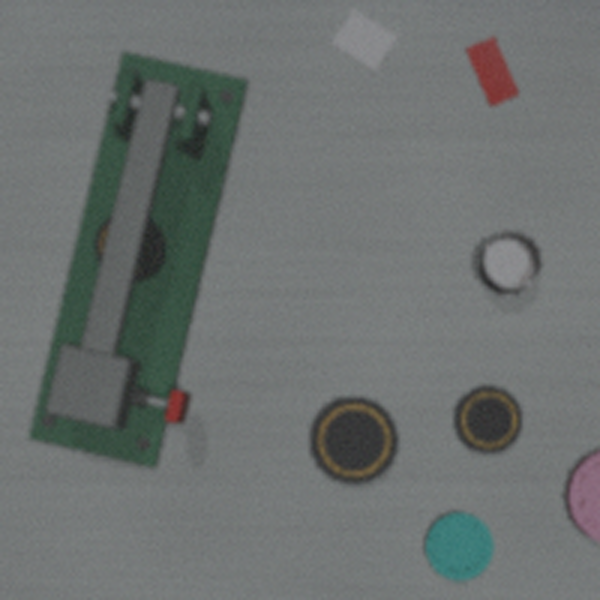

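The crop shows the small black lid at crop (489,419), about 60 mm across, and the big one at (353,440), about 80 mm. So the small one, near (0.474,-0.092), is the lid. The tin is at (508,263), and the red tab is at (178,405) on the press's -y side. Next I'll move the wrist camera closer.

```bash
cat >> h.py <<'E'
from scipy.spatial.transform import Rotation as Ro
def pose():
    o=arm.get_obs(); return np.array(o['tcp_pos']),Ro.from_euler('xyz',o['tool_rot'],degrees=True),o
def plan(target,yaw=None,wt=None):
    "total shift (units of 40mm, tool axes now) and turn (units 6deg) to target; yaw= world direction of tool y, mod 180"
    p,R,o=pose(); s=R.inv().apply(np.array(target)-p)/.04
    print('shift',s.round(3))
    if yaw is not None:
        best=None
        for k in (0,180):
            a=np.radians(yaw+k); y=np.array([np.cos(a),np.sin(a),0]); z=np.array([0,0,-1.]); x=np.cross(y,z)
            rv=(R.inv()*Ro.from_matrix(np.c_[x,y,z])).as_rotvec(degrees=True)/6
            print('turn',rv.round(3))
E
python3 - <<'E'
from h import *
np.set_printoptions(precision=4,suppress=True)
p,R,o=pose(); print(p,R.as_matrix(),o['tool_rot'],o['opening'],o['time_s'],o['ft_force'])
T=np.array(cams.calibration('wrist')['cam_to_world'])
print(R.inv().apply(T[:3,3]-p),R.inv().as_matrix()@T[:3,:3])
plan([.474,-.15,.24],45)
E
```

```text
[ 0.1369 -0.6098  0.1828] [[ 0.9757  0.2191  0.    ]
 [ 0.2191 -0.9757 -0.    ]
 [ 0.      0.     -1.    ]] [179.9992  -0.0003  12.654 ] 1.0026414221853386 2.25 [-0.1068  0.4567  0.1368]
[ 0.0838  0.0007 -0.2024] [[-0.0009 -0.9522 -0.3056]
 [ 1.     -0.0005 -0.0013]
 [ 0.0011 -0.3056  0.9522]]
shift [10.741 -9.37  -1.431]
turn [  0.      0.    -20.391]
turn [ 0.    -0.     9.609]
```

```bash
R='x'; python3 -m jog '[[0.577,-0.498,-0.047,0,0,0],[0.577,-0.498,-0.047,0,0,0],[0.577,-0.498,-0.047,0,0,0],[0.577,-0.498,-0.047,0,0,0],[0.577,-0.498,-0.047,0,0,0],[0.577,-0.498,-0.047,0,0,0],[0.577,-0.498,-0.047,0,0,0],[0.577,-0.498,-0.047,0,0,0],[0.577,-0.498,-0.047,0,0,0],[0.577,-0.498,-0.047,0,0,0]]' 87.8
python3 -m jog '[[0.577,-0.498,-0.047,0,0,0],[0.577,-0.498,-0.047,0,0,0],[0.577,-0.498,-0.047,0,0,0],[0.577,-0.498,-0.047,0,0,0],[0.577,-0.498,-0.047,0,0,0],[0.577,-0.498,-0.047,0,0,0],[0.577,-0.498,-0.047,0,0,0],[0.577,-0.498,-0.047,0,0,0],[0.577,-0.498,-0.047,0,0,0],[0.577,-0.498,-0.047,0,0,0],[0,0,0,0,0,0],[0,0,0,0,0,0]]'
cat >> h.py <<'E'
def ellc(m):
    cnt=max(cv2.findContours(m.astype(np.uint8),0,cv2.CHAIN_APPROX_NONE)[0],key=cv2.contourArea); return cnt.reshape(-1,2)
def circ(c,cnt,z):
    P=np.array([atz(c,p,z)[:2] for p in cnt],np.float32)*1000
    (x,y),(w,h),a=cv2.minAreaRect(P); return round(x,1),round(y,1),round(w,1),round(h,1)
E
python3 - <<'E'
from h import *
np.set_printoptions(precision=4,suppress=True)
im=cams.get_image('wrist'); c=cams.calibration('wrist'); save('w1',im)
for t,z in (('lid',.0075),('tin',.05)):
    for r in cams.recognise('wrist',t): print(t,r['conf'],world(c,r['centre']))
    for r in cams.outline_of('wrist',t): 
        cnt=ellc(r['pixels']); print(t,r['conf'],cnt.mean(0),circ(c,cnt,z))
E
```

```text
time_s: 3.08
tcp_pos: [0.3192, -0.3637, 0.2019]
tool_rot: [180.0, -0.0, 12.6]
ft_force: [0.5, -0.5, 0.0]
opening: 0.997
finger_force: 0.0
time_s: 4.08
tcp_pos: [0.5006, -0.119, 0.2204]
tool_rot: [180.0, -0.0, 12.8]
ft_force: [-0.2, 0.2, 0.2]
opening: 1.002
finger_force: 0.0
lid 0.87 [0.4548 0.0304 0.0171]
lid 0.7 [ 0.4114 -0.2054  0.0232]
lid 0.68 [ 0.3603 -0.0641  0.0141]
lid 0.67 [ 0.4736 -0.0961  0.0162]
lid 0.9 [161.7101 184.9408] (452.8, 31.4, 81.3, 87.5)
lid 0.68 [252.3223 191.7107] (471.3, -94.6, 60.6, 62.9)
lid 0.68 [220.1624 259.2308] (356.9, -67.5, 68.1, 57.9)
lid 0.56 [318.4611 253.1617] (398.9, -212.1, 100.1, 88.3)
tin 0.68 [ 0.617  -0.1139  0.0025]
tin 0.26 [ 0.6984 -0.3079  0.0528]
```

View pics/w1.png

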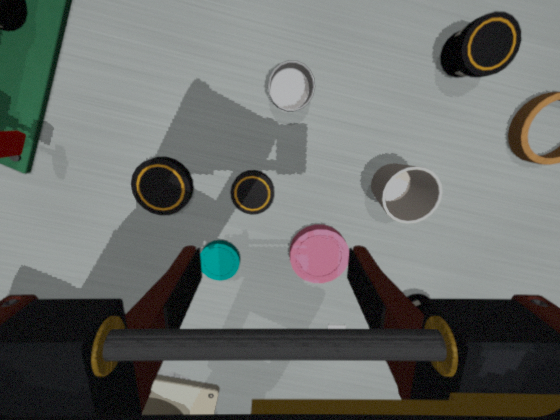

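The wrist view shows the lid at (252,191) and the tin's mouth at (290,86), with neighbours well clear. I'll take a second, closer view for height.

```bash
cp pics/w1.png /tmp/
python3 - <<'E'
from h import *
c=cams.calibration('wrist'); np.save('w1cal.npy',c,allow_pickle=True)
E
python3 -m jog '[[0.1,0,0.4,0,0,0],[0.1,0,0.4,0,0,0],[0.1,0,0.4,0,0,0],[0.1,0,0.4,0,0,0],[0.1,0,0.4,0,0,0],[0,0,0,0,0,0],[0,0,0,0,0,0]]' | head -2
python3 - <<'E'
from h import *
np.set_printoptions(precision=4,suppress=True)
im=cams.get_image('wrist'); c=cams.calibration('wrist'); save('w2',im)
c1=np.load('w1cal.npy',allow_pickle=True).item(); im1=cv2.cvtColor(cv2.imread('pics/w1.png'),cv2.COLOR_BGR2RGB)
def ring(im,c,P,rad):  # brass ring: yellow pixels near predicted point
    u=proj(c,P); hsv=cv2.cvtColor(cv2.GaussianBlur(im,(3,3),0),cv2.COLOR_RGB2HSV)
    m=cv2.inRange(hsv,(12,90,60),(32,255,255)); ys,xs=np.nonzero(m); k=np.hypot(xs-u[0],ys-u[1])<rad
    pts=np.c_[xs[k],ys[k]].astype(np.float32); e=cv2.fitEllipse(cv2.convexHull(pts)); return e
e1=ring(im1,c1,[.472,-.094,.015],28); e2=ring(im,c,[.472,-.094,.015],40)
print(e1,e2); 
print('lid top tri',tri([(c1,e1[0]),(c,e2[0])]),atz(c1,e1[0],.015),atz(c,e2[0],.015))
for t in('lid','tin'):
    for r in cams.recognise('wrist',t): print(t,r['conf'],world(c,r['centre']),proj(c,world(c,r['centre'])))
u=proj(c,[.616,-.113,.05]);print(u)
x,y=u.astype(int); cr=im[max(0,y-60):y+60,max(0,x-60):x+60]; 
x1,y1=proj(c1,[.616,-.113,.05]).astype(int); cr1=im1[max(0,y1-60):y1+60,x1-60:x1+60]
print((x,y),(x1,y1),cr.shape)
cr=cv2.copyMakeBorder(cr,0,120-cr.shape[0],0,120-cr.shape[1],0)
save('rim',cv2.resize(np.hstack([cr1,cr]),None,fx=3.3,fy=3.3,interpolation=cv2.INTER_CUBIC))
E
```

```text
time_s: 4.92
tcp_pos: [0.5186, -0.1161, 0.1399]
((252.1507568359375, 193.25881958007812), (36.260684967041016, 37.39278030395508), 103.93315124511719) ((246.7411651611328, 225.3989715576172), (41.7259407043457, 44.93302536010742), 98.94407653808594)
lid top tri [ 0.4663 -0.0946 -0.0042] [ 0.4715 -0.0958  0.015 ] [ 0.4737 -0.094   0.015 ]
lid 0.96 [ 0.4085 -0.2047  0.0226] [324.7595 294.7475]
lid 0.86 [ 0.3626 -0.0681  0.0136] [210.0767 300.9933]
lid 0.84 [ 0.4782 -0.0938  0.015 ] [247.3065 221.8152]
lid 0.81 [0.4593 0.0276 0.0185] [138.7521 216.3194]
tin 0.8 [ 0.618  -0.1147  0.0066] [292.9469 100.7859]
[293.3811 100.6644]
(np.int64(293), np.int64(100)) (np.int64(289), np.int64(84)) (120, 120, 3)
```

View pics/rim.png

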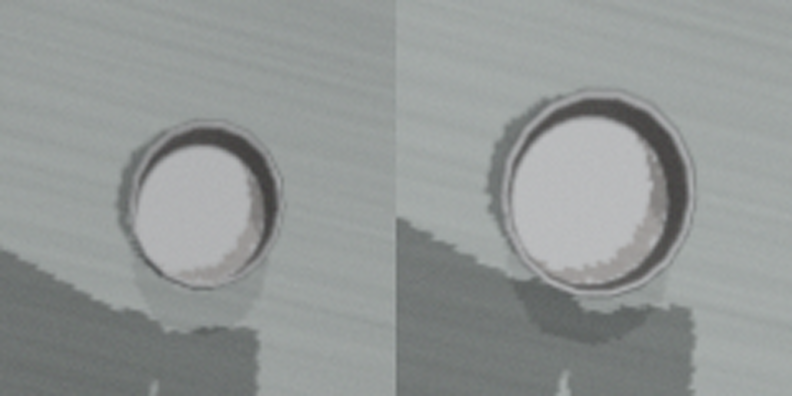

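Both crops show the open mouth. The rim centre is at wrist (292,86) in view 1 and (294,98) in view 2. I'll triangulate with wider baselines.

Run:
```python
from h import *
np.set_printoptions(precision=4,suppress=True)
c1=np.load('w1cal.npy',allow_pickle=True).item(); c=cams.calibration('wrist'); cs=cams.calibration('scene'); ct=cams.calibration('top')
r1=(291.9,85.8);r2=(294.1,98)
print('rim@.05',atz(c1,r1,.05),atz(c,r2,.05))
for r in [r1]: print(tri([(c1,r1),(c,r2)]))
ims=cams.get_image('scene')
ls=[r for r in cams.recognise('scene','lid')]
# brass ring in scene, lid
def ring(im,c,P,rad):
    u=proj(c,P); hsv=cv2.cvtColor(im,cv2.COLOR_RGB2HSV); m=cv2.inRange(hsv,(10,70,50),(34,255,255)); ys,xs=np.nonzero(m);k=np.hypot(xs-u[0],ys-u[1])<rad
    return cv2.fitEllipse(cv2.convexHull(np.c_[xs[k],ys[k]].astype(np.float32)))
es=ring(ims,cs,[.472,-.094,.015],13); print('scene ring',es,proj(cs,[.472,-.094,.015]))
imt=cams.get_image('top'); 
try:
    et=ring(imt,ct,[.472,-.094,.015],13); print('top ring',et,atz(ct,et[0],.015))
except Exception as e: print(e)
l1=(252.15,193.26);l2=(246.74,225.4)
print('lid',tri([(c1,l1),(c,l2),(cs,es[0])]),tri([(c,l2),(cs,es[0])]))
# scene tin outline: top ellipse
for r in cams.outline_of('scene','tin')[:1]:
    cnt=ellc(r['pixels']); print(cnt[:,0].min(),cnt[:,0].max(),cnt[:,1].min(),cnt[:,1].max(), proj(cs,[.616,-.112,.05]),proj(cs,[.616,-.112,0]))
    a=[proj(cs,[.616+.027*np.cos(t),-.112+.027*np.sin(t),z]) for z in(0,.05) for t in np.linspace(0,6.28,40)];a=np.array(a);print(a.min(0),a.max(0))
for X in ([.473,-.094],): plan([*X,.006])
```

```text
rim@.05 [ 0.6151 -0.1162  0.05  ] [ 0.6192 -0.1131  0.05  ]
[ 0.6283 -0.1209 -0.0984]
scene ring ((244.60633850097656, 204.46017456054688), (12.255614280700684, 16.984378814697266), 92.66510009765625) [244.4107 204.8341]
top ring ((306.1176452636719, 222.8235321044922), (4.108672618865967, 7.559595108032227), 157.5) [ 0.4651 -0.0774  0.015 ]
lid [ 0.4727 -0.0944  0.016 ] [ 0.4751 -0.0932  0.0189]
207 228 222 248 [216.7657 228.6596] [218.1174 241.4956]
[206.4654 221.3672] [228.1087 249.0014]
shift [-1.029 -0.79   3.378]
```

```bash
python3 -m jog '[[0.4,0.083,0.25,0,0,0],[0.4,0.083,0.25,0,0,0],[0.4,0.083,0.25,0,0,0],[0.4,0.083,0.25,0,0,0],[0.4,0.083,0.25,0,0,0],[0.4,0.083,0.25,0,0,0],[0,0,0,0,0,0],[0,0,0,0,0,0]]' | head -3
cat >> h.py <<'E'
from scipy.optimize import differential_evolution
def circfit(im,c,x0,y0,z,profile,span=.012,solvez=False):
    "profile: list of (radius,weight); maximise sum weight*mean brightness on the circles"
    g=cv2.GaussianBlur(cv2.cvtColor(im,cv2.COLOR_RGB2GRAY),(3,3),0).astype(np.float32)
    t=np.linspace(0,2*np.pi,72,endpoint=False)
    T=np.linalg.inv(np.array(c['cam_to_world'])); rv=cv2.Rodrigues(T[:3,:3])[0]; k=K(c); d=np.array(c['dist'],float)
    def f(v):
        s=0
        for r,w in profile:
            P=np.c_[v[0]+r*np.cos(t),v[1]+r*np.sin(t),np.full(72,z)]
            q=cv2.projectPoints(P,rv,T[:3,3],k,d)[0].astype(np.float32).reshape(-1,1,2)
            val=cv2.remap(g,q[...,0],q[...,1],cv2.INTER_LINEAR); s+=w*np.clip(val,0,255).mean()
        return -s
    r=differential_evolution(f,[(x0-span,x0+span),(y0-span,y0+span)],seed=0,tol=1e-6); return r.x,-r.fun
RIM=[(.026,1),(.0235,-.5),(.0285,-.5)]
LID=[(.0335,1),(.0295,-1)]
E
python3 - <<'E'
from h import *
np.set_printoptions(precision=4,suppress=True)
im=cams.get_image('wrist'); c=cams.calibration('wrist'); save('w3',im); p,R,o=pose()
x,s=circfit(im,c,.617,-.1145,.05,RIM); print(x,s)
v=R.inv().apply(np.r_[x,.05]-p); print('rim in tool',v)
u=proj(c,[*x,.05]); print(u)
for t in np.linspace(0,6.28,60):
    q=proj(c,[x[0]+.026*np.cos(t),x[1]+.026*np.sin(t),.05]); cv2.circle(im,tuple(int(round(a)) for a in q),1,(255,0,0),-1)
save('w3o',im)
E
```

```text
time_s: 5.93
tcp_pos: [0.6173, -0.1138, 0.08]
tool_rot: [-180.0, 0.1, 12.7]
[ 0.6145 -0.1132] 27.125232696533203
rim in tool [-0.0022 -0.0012  0.0305]
[272.1544 223.5886]
```

View pics/w3o.png

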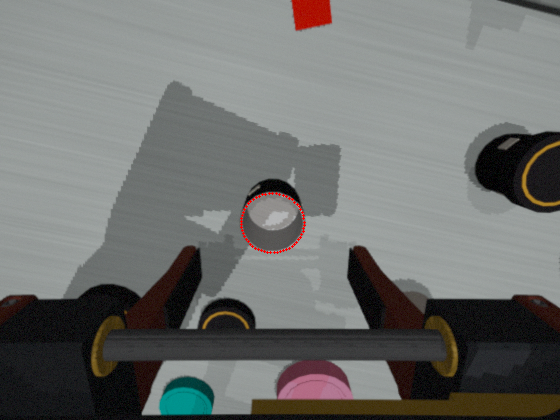

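The overlay sits on the rim, centred at (272,224). Next I'll take the same relative view over the lid.

```bash
python3 -m jog '[[-0.379,-0.14,0,0,0,0],[-0.379,-0.14,0,0,0,0],[-0.379,-0.14,0,0,0,0],[-0.379,-0.14,0,0,0,0],[-0.379,-0.14,0,0,0,0],[-0.379,-0.14,0,0,0,0],[-0.379,-0.14,0,0,0,0],[-0.379,-0.14,0,0,0,0],[-0.379,-0.14,0,0,0,0],[0,0,0.44,0,0,0],[0,0,0.44,0,0,0],[0,0,0,0,0,0]]' | head -3
python3 - <<'E'
from h import *
np.set_printoptions(precision=4,suppress=True)
im=cams.get_image('wrist'); c=cams.calibration('wrist'); save('w4',im); p,R,o=pose()
x,s=circfit(im,c,.473,-.0945,.015,LID); print(p,x,s)
v=R.inv().apply(np.r_[x,.015]-p); print('lid in tool',v, v/.04, proj(c,[*x,.015]))
E
```

```text
time_s: 6.98
tcp_pos: [0.4709, -0.0944, 0.0442]
tool_rot: [-179.9, 0.2, 12.6]
[ 0.4717 -0.0945  0.0451] [ 0.4746 -0.0937] 101.55390930175781
lid in tool [ 0.0031 -0.0001  0.0301] [ 0.077  -0.0032  0.7523] [273.4876 217.7236]
```

```bash
python3 -m jog '[[0.04,0,0.25,0,0,0],[0.04,0,0.25,0,0,0],[0,0,0.25,0,0,0],[0,0,0.23,0,0,0],[0,0,0,0,0,0],[0,0,0,0,0,0]]'
python3 -m jog '[[0,0,0,0,0,0],[0,0,0,0,0,0],[0,0,0,0,0,0],[0,0,0,0,0,0],[0,0,0,0,0,0],[0,0,0,0,0,0]]' 55
```

```text
time_s: 7.53
tcp_pos: [0.4759, -0.0939, 0.0051]
tool_rot: [-180.0, 0.1, 12.7]
ft_force: [0.1, -0.3, 0.7]
opening: 1.0
finger_force: 0.0
time_s: 8.03
tcp_pos: [0.4767, -0.094, 0.0062]
tool_rot: [180.0, -0.0, 12.7]
ft_force: [0.3, -0.0, 0.3]
opening: 0.632
finger_force: 0.0
```

Run:
```python
from h import *
im=cams.get_image('wrist'); save('w5',im); print(arm.get_obs()['opening'])
```

```text
0.6321422948637129
```

View pics/w5.png

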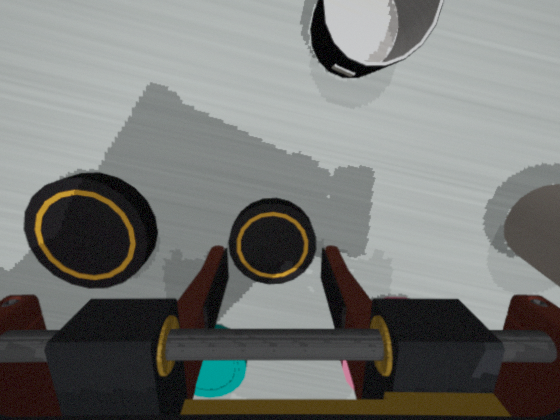

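The fingers straddle the lid (272,240) but are not touching it: the gap at the fingertips is wider than the reported opening. I'll close further and watch the force.

```bash
python3 -m jog '[[0,0,0,0,0,0],[0,0,0,0,0,0],[0,0,0,0,0,0],[0,0,0,0,0,0]]' 46 | tail -4
python3 -m jog '[[0,0,0,0,0,0],[0,0,0,0,0,0],[0,0,0,0,0,0],[0,0,0,0,0,0]]' 36 | tail -4
python3 - <<'E'
from h import *
np.set_printoptions(precision=4,suppress=True)
im=cams.get_image('wrist'); c=cams.calibration('wrist'); p,R,o=pose()
x,s=circfit(im,c,.473,-.0945,.015,LID); print(p,x,s,R.inv().apply(np.r_[x,.015]-p))
save('w6',cv2.resize(im[130:330,140:410],None,fx=2.9,fy=2.9,interpolation=cv2.INTER_CUBIC))
E
```

```text
tool_rot: [-180.0, 0.0, 12.6]
ft_force: [0.2, 0.1, -0.2]
opening: 0.522
finger_force: 0.0
tool_rot: [-180.0, 0.0, 12.7]
ft_force: [-0.2, -0.0, -0.2]
opening: 0.408
finger_force: 0.0
[ 0.4765 -0.094   0.006 ] [ 0.4745 -0.0935] 81.52191925048828 [-0.0019 -0.001  -0.009 ]
```

View pics/w6.png

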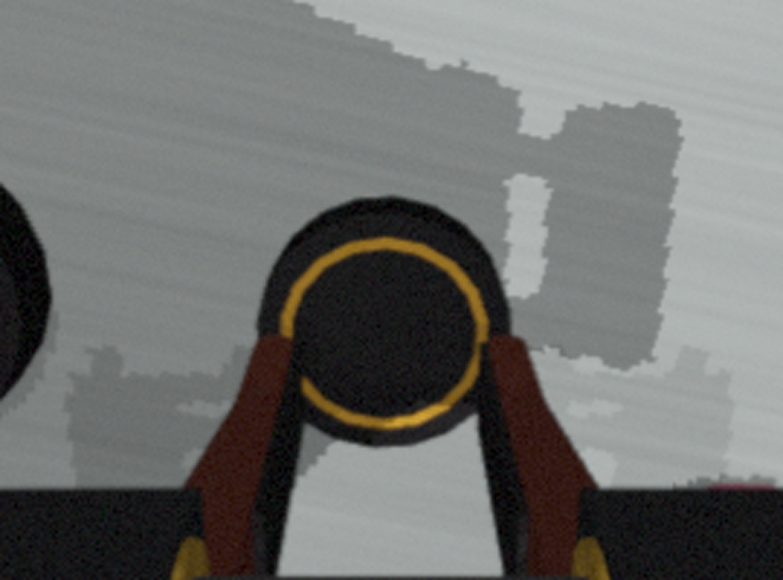

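The fingers are visibly above the lid: they overlap it without touching, and their shadows are offset. So the fingertips aren't as low as I assumed. I'll check from the scene camera and by the fingertip gap scale.

Run:
```python
from h import *
np.set_printoptions(precision=4,suppress=True)
for n in('w3','w4','w5'):
    im=cv2.imread(f'pics/{n}.png').astype(int); 
    for row in (252,258,270,285):
        r=im[row]; red=(r[:,2]-r[:,1]>18)&(r[:,2]<140); xs=np.nonzero(red)[0]; print(n,row,xs[(xs>120)&(xs<275)].max(initial=0),xs[(xs>275)&(xs<420)].min(initial=999))
im=cams.get_image('scene'); c=cams.calibration('scene'); p,R,o=pose()
print(p,'TCP px',proj(c,p),'lid',proj(c,[.4745,-.0935,.015]))
for z in (0,-.03,-.06): print(z,proj(c,p+R.apply([0,0,z])))
x,y=proj(c,p).astype(int); save('s2',cv2.resize(im[y-70:y+30,x-65:x+65],None,fx=6,fy=6,interpolation=cv2.INTER_CUBIC)); print(x-65,y-70)
```

```text
w3 252 194 355
w3 258 190 359
w3 270 184 365
w3 285 173 374
w4 252 193 355
w4 258 191 358
w4 270 183 365
w4 285 174 341
w5 252 241 303
w5 258 244 300
w5 270 257 287
w5 285 209 339
[ 0.4765 -0.094   0.006 ] TCP px [243.9024 208.1287] lid [244.2396 205.435 ]
0 [243.9024 208.1287]
-0.03 [243.561  200.4741]
-0.06 [243.211 192.581]
178 138
```

View pics/s2.png

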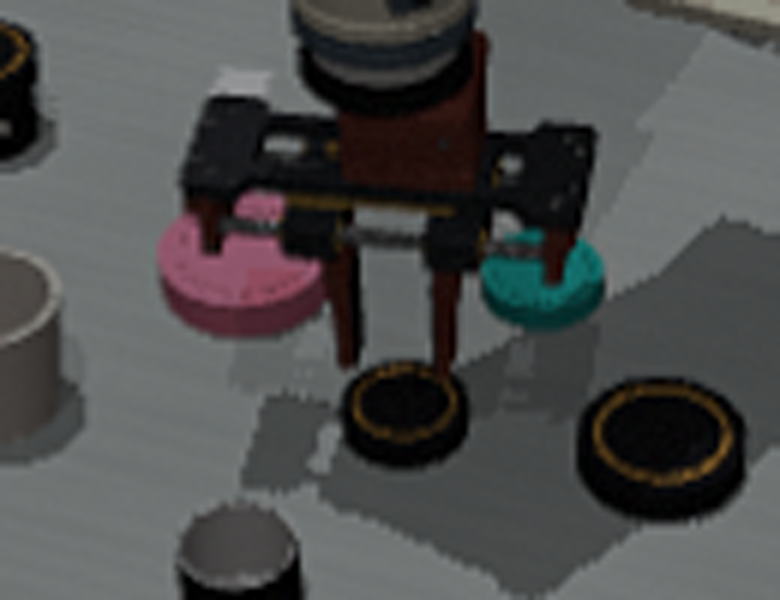

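Run:
```python
from h import *
np.set_printoptions(precision=4,suppress=True)
c=cams.calibration('wrist');s=cams.calibration('scene');p,R,o=pose()
for a,b in (((265,338),(347,366)),((513,338),(443,376))):
    # wrist left finger = world +y or -y? test both
    pass
m=lambda q:(q[0]/2.9+140,q[1]/2.9+130)
n=lambda q:(q[0]/6+178,q[1]/6+138)
for A in ((278,340),(505,340)):
    for B in ((347,366),(443,376)):
        X=tri([(c,m(A)),(s,n(B))]); print(A,B,X,R.inv().apply(X-p),np.abs(proj(c,X)-m(A)).max())
X=tri([(c,m((391,340))),(s,n((395,371)))]);print(X,R.inv().apply(X-p))
```

```text
(278, 340) (347, 366) [ 0.5153 -0.0833  0.0899] [ 0.0402 -0.002  -0.084 ] 32.19824795940062
(278, 340) (443, 376) [ 0.4783 -0.0693  0.0438] [ 0.0071 -0.0237 -0.0378] 2.1433552685395796
(505, 340) (347, 366) [ 0.4906 -0.1133  0.0476] [ 0.0095  0.0219 -0.0417] 3.2566937835571252
(505, 340) (443, 376) [ 0.4851 -0.0913  0.0474] [ 0.0089 -0.0008 -0.0414] 42.1779523828821
[ 0.4841 -0.0916  0.0452] [ 0.0079 -0.0007 -0.0392]
```

Triangulating the fingertips from scene and wrist puts them at z≈0.045. That is about 39 mm above the reported TCP, and it agrees with there being no contact. I'll trust the images, open, and go down in small steps while watching the force.

```bash
python3 -m jog '[[0,0,0,0,0,0],[0,0,0,0,0,0],[0,0,0,0,0,0],[0,0,0,0,0,0],[0,0,0,0,0,0],[-0.04,0,0.15,0,0,0],[0,0,0.15,0,0,0],[0,0,0.15,0,0,0],[0,0,0.1,0,0,0],[0,0,0,0,0,0],[0,0,0,0,0,0]]' 87.8
python3 -m jog '[[0,0,0.1,0,0,0],[0,0,0,0,0,0],[0,0,0,0,0,0]]'
```

```text
time_s: 9.77
tcp_pos: [0.4746, -0.0943, -0.0166]
tool_rot: [-180.0, 0.1, 12.7]
ft_force: [-0.1, -1.0, 0.2]
opening: 1.0
finger_force: 0.0
time_s: 10.02
tcp_pos: [0.4749, -0.0944, -0.0201]
tool_rot: [-180.0, 0.0, 12.7]
ft_force: [-0.1, -0.1, -0.8]
opening: 1.004
finger_force: 0.0
```

Reported z is -0.020 with no contact, so the fingers really are shorter than the TCP says. I'll keep probing.

```bash
python3 -m jog '[[0,0,0.1,0,0,0],[0,0,0,0,0,0],[0,0,0,0,0,0]]' | sed -n '2p;4p'
python3 -m jog '[[0,0,0.08,0,0,0],[0,0,0,0,0,0],[0,0,0,0,0,0]]' | sed -n '2p;4p'
python3 -m jog '[[0,0,0,0,0,0],[0,0,0,0,0,0],[0,0,0,0,0,0],[0,0,0,0,0,0],[0,0,0,0,0,0],[0,0,0,0,0,0]]' 56
```

```text
tcp_pos: [0.4748, -0.0943, -0.0242]
ft_force: [0.0, 0.2, -0.6]
tcp_pos: [0.4748, -0.0943, -0.0274]
ft_force: [0.2, -0.1, 0.2]
time_s: 11.02
tcp_pos: [0.475, -0.0944, -0.0272]
tool_rot: [180.0, -0.0, 12.7]
ft_force: [-0.2, 0.6, 0.3]
opening: 0.689
finger_force: 30.0
```

It grips, but probably only near the top edge. I'll reopen, go a little lower and regrip.

```bash
python3 -m jog '[[0,0,0,0,0,0],[0,0,0,0,0,0],[0,0,0.07,0,0,0],[0,0,0.05,0,0,0],[0,0,0,0,0,0],[0,0,0,0,0,0]]' 75 | sed -n '2p;4p'
python3 -m jog '[[0,0,0.06,0,0,0],[0,0,0,0,0,0],[0,0,0,0,0,0]]' | sed -n '2p;4p'
```

```text
tcp_pos: [0.4748, -0.0943, -0.0323]
ft_force: [0.9, -0.0, 0.2]
tcp_pos: [0.4749, -0.0943, -0.0346]
ft_force: [0.2, 0.1, -0.4]
```

```bash
python3 -m jog '[[0,0,0,0,0,0],[0,0,0,0,0,0],[0,0,0,0,0,0],[0,0,0,0,0,0],[0,0,0,0,0,0],[0,0,-0.2,0,0,0],[0,0,-0.45,0,0,0],[0,0,-0.45,0,0,0],[0,0,-0.45,0,0,0],[0,0,-0.45,0,0,0],[0,0,0,0,0,0],[0,0,0,0,0,0]]' 50
python3 - <<'E'
from h import *
np.set_printoptions(precision=4,suppress=True)
im=cams.get_image('wrist'); c=cams.calibration('wrist'); p,R,o=pose(); save('w7',im)
z=p[2]+.0346+.015
x,s=circfit(im,c,p[0],p[1],z,[(.0325,1),(.0295,-1)]); print(p,x,s,'lid in tool',R.inv().apply(np.r_[x,z]-p))
# brass ring fit
hsv=cv2.cvtColor(im,cv2.COLOR_RGB2HSV); m=cv2.inRange(hsv,(12,90,50),(32,255,255)); m[:190]=0;m[300:]=0;m[:,:225]=0;m[:,325:]=0
ys,xs=np.nonzero(m); e=cv2.fitEllipse(cv2.convexHull(np.c_[xs,ys].astype(np.float32))); print(e, 'ring in tool',R.inv().apply(atz(c,e[0],z)-p))
# rim seen now?
# same ring estimate in w4-type frames not needed
E
```

```text
time_s: 12.77
tcp_pos: [0.4758, -0.0945, 0.0467]
tool_rot: [179.9, -0.1, 12.7]
ft_force: [0.5, 0.3, -1.2]
opening: 0.7
finger_force: 30.0
[ 0.475  -0.0944  0.0458] [ 0.474  -0.0951] 56.726524353027344 lid in tool [-0.0011  0.0005 -0.0496]
((273.98870849609375, 270.88641357421875), (79.38700103759766, 89.0497817993164), 89.5762939453125) ring in tool [-0.0013  0.0004 -0.0496]
```

The lid is held (opening 61.6 mm) and centred within about 1 mm. I'll approach the tin, stop short and re-measure the rim unoccluded.

```bash
python3 -m jog '[[0.32,0.168,0,0,0,0],[0.32,0.168,0,0,0,0],[0.32,0.168,0,0,0,0],[0.32,0.168,0,0,0,0],[0.32,0.168,0,0,0,0],[0,0,0,0,0,0],[0,0,0,0,0,0],[0,0,0,0,0,0]]' | head -3
python3 - <<'E'
from h import *
np.set_printoptions(precision=4,suppress=True)
A=[];B=[];P=[]
for i in range(4):
    im=cams.get_image('wrist'); c=cams.calibration('wrist'); p,R,o=pose()
    x,s=circfit(im,c,.616,-.114,.05,RIM); z=p[2]+.0496
    y,s2=circfit(im,c,p[0],p[1],z,[(.0325,1),(.0295,-1)])
    A.append(R.inv().apply(np.r_[x,.05]-p)); B.append(R.inv().apply(np.r_[y,z]-p));P.append(p); print(x,s,A[-1],B[-1])
save('w8',im)
print('pos',np.mean(P,0),'shift units',(np.mean(A,0)-np.mean(B,0))/.04, proj(c,[*x,.05]))
E
```

```text
time_s: 13.48
tcp_pos: [0.543, -0.1127, 0.0445]
tool_rot: [-179.9, 0.1, 12.7]
[ 0.6161 -0.113 ] 32.272377014160156 [ 0.0712  0.0162 -0.0054] [-0.0013  0.0003 -0.0496]
[ 0.6163 -0.113 ] 31.879615783691406 [ 0.0712  0.0163 -0.0051] [-0.0013  0.0004 -0.0496]
[ 0.6164 -0.113 ] 31.544219970703125 [ 0.071   0.0162 -0.0049] [-0.0013  0.0004 -0.0496]
[ 0.6164 -0.113 ] 31.31964874267578 [ 0.0707  0.016  -0.0046] [-0.0012  0.0003 -0.0496]
pos [ 0.5435 -0.1128  0.0451] shift units [1.8071 0.3958 1.1144] [298.4752 135.4524]
```

```bash
python3 -m jog '[[0.298,0.066,0,0,0,0],[0.298,0.066,0,0,0,0],[0.298,0.066,0,0,0,0],[0.298,0.066,0,0,0,0],[0.298,0.066,0,0,0,0],[0.298,0.066,0,0,0,0],[0,0,0.2,0,0,0],[0,0,0.2,0,0,0],[0,0,0.15,0,0,0],[0,0,0,0,0,0],[0,0,0,0,0,0],[0,0,0,0,0,0]]' | sed -n '2p;4p'
python3 -m jog '[[0,0,0.1,0,0,0],[0,0,0,0,0,0],[0,0,0,0,0,0]]' | sed -n '2p;4p'
python3 - <<'E'
from h import *
np.set_printoptions(precision=4,suppress=True)
im=cams.get_image('wrist'); save('w9',im); p,R,o=pose(); print(p,'lid bottom',p[2]+.0346)
save('w9c',cv2.resize(im[130:330,150:400],None,fx=3,fy=3,interpolation=cv2.INTER_CUBIC))
E
```

```text
tcp_pos: [0.6175, -0.1129, 0.0234]
ft_force: [-0.2, -0.6, -0.6]
tcp_pos: [0.6179, -0.1129, 0.0195]
ft_force: [0.9, -0.4, -0.6]
[ 0.618  -0.1129  0.0196] lid bottom 0.05423334037426962
```

```bash
python3 -m jog '[[-0.02,0,0.06,0,0,0],[0,0,0.03,0,0,0],[0,0,0,0,0,0],[0,0,0,0,0,0]]' | sed -n '2p;4p'
python3 -m jog '[[0,0,0.05,0,0,0],[0,0,0.03,0,0,0],[0,0,0,0,0,0],[0,0,0,0,0,0]]' | sed -n '2p;4p'
```

```text
tcp_pos: [0.6172, -0.1131, 0.0159]
ft_force: [-0.1, -0.5, -0.3]
tcp_pos: [0.6172, -0.1131, 0.0126]
ft_force: [0.4, 0.2, -0.5]
```

The lid skirt is already about 3 mm below the rim without contact. I'll keep lowering.

```bash
python3 -m jog '[[0,0,0.06,0,0,0],[0,0,0.06,0,0,0],[0,0,0,0,0,0],[0,0,0,0,0,0]]' | sed -n '2p;4p'
python3 -m jog '[[0,0,0.05,0,0,0],[0,0,0.03,0,0,0],[0,0,0,0,0,0],[0,0,0,0,0,0]]' | sed -n '2p;4p'
```

```text
tcp_pos: [0.617, -0.1131, 0.0077]
ft_force: [-0.1, -1.0, 0.0]
tcp_pos: [0.6172, -0.1131, 0.0047]
ft_force: [-0.5, 0.3, -0.9]
```

```bash
python3 -m jog '[[0,0,0.025,0,0,0],[0,0,0,0,0,0],[0,0,0,0,0,0]]' | sed -n '2p;4p'
```

```text
tcp_pos: [0.6173, -0.1131, 0.0038]
ft_force: [0.2, -1.0, -0.8]
```

```bash
python3 -m jog '[[0,0,0.02,0,0,0],[0,0,0,0,0,0],[0,0,0,0,0,0]]' | sed -n '2p;4p'
python3 -m jog '[[0,0,0.02,0,0,0],[0,0,0,0,0,0],[0,0,0,0,0,0]]' | sed -n '2p;4p'
```

```text
tcp_pos: [0.6173, -0.1131, 0.0036]
ft_force: [-2.3, 0.9, 5.5]
tcp_pos: [0.6174, -0.1131, 0.0036]
ft_force: [-4.4, 0.7, 11.6]
```

It makes contact at lid height 38.2 mm, which is seated. I'll release, rise and check.

```bash
python3 -m jog '[[0,0,-0.03,0,0,0],[0,0,0,0,0,0],[0,0,0,0,0,0],[0,0,0,0,0,0],[0,0,0,0,0,0],[0,0,-0.2,0,0,0],[0,0,-0.4,0,0,0],[0,0,-0.6,0,0,0],[0,0,-0.8,0,0,0],[-0.4,0,-0.8,0,0,0],[0,0,0,0,0,0],[0,0,0,0,0,0]]' 80
python3 - <<'E'
from h import *
np.set_printoptions(precision=4,suppress=True)
im=cams.get_image('wrist'); c=cams.calibration('wrist'); p,R,o=pose(); save('w10',im)
x,s=circfit(im,c,.617,-.113,.053,LID); print('lid now',x,s)
def ring(im,c,P,rad):
    u=proj(c,P); hsv=cv2.cvtColor(im,cv2.COLOR_RGB2HSV); m=cv2.inRange(hsv,(10,70,50),(34,255,255)); ys,xs=np.nonzero(m);k=np.hypot(xs-u[0],ys-u[1])<rad
    return cv2.fitEllipse(cv2.convexHull(np.c_[xs[k],ys[k]].astype(np.float32)))
e1=ring(im,c,[*x,.053],60); ims=cams.get_image('scene');cs=cams.calibration('scene'); save('s3',ims)
e2=ring(ims,cs,[*x,.053],14); print(e1,e2); print('tri ring',tri([(c,e1[0]),(cs,e2[0])]))
# plane check: ring pixel back-projected at z .053 -> circularity
def circ2(e,c):
    pts=cv2.ellipse2Poly((0,0),(100,100),0,0,360,10) 
    a=np.radians(e[2]);q=[]
    for t in np.linspace(0,2*np.pi,36,endpoint=False):
        v=np.array([e[1][0]/2*np.cos(t),e[1][1]/2*np.sin(t)]); v=np.array([[np.cos(a),-np.sin(a)],[np.sin(a),np.cos(a)]])@v+e[0]; q.append(atz(c,v,.053)[:2]*1000)
    return cv2.minAreaRect(np.array(q,np.float32)), cv2.fitEllipse(np.array(q,np.float32))
print(circ2(e1,c)); print(circ2(e2,cs)[1])
for t in ('press','latch_grip','tongue','pressed_tin'):
  for r in cams.recognise('wrist',t): print(t,round(r['conf'],2),world(c,r['centre']))
E
```

```text
time_s: 18.07
tcp_pos: [0.6027, -0.117, 0.1178]
tool_rot: [179.9, -0.2, 12.6]
ft_force: [-0.2, -0.4, -0.4]
opening: 0.908
finger_force: 0.0
lid now [ 0.616 -0.113] 94.08342742919922
((273.2170104980469, 194.92005920410156), (54.111328125, 55.723846435546875), 97.77351379394531) ((216.56475830078125, 227.1239013671875), (14.082651138305664, 18.158248901367188), 82.40386962890625)
tri ring [ 0.6153 -0.1129  0.0547]
(((614.4113159179688, -113.4813232421875), (50.763404846191406, 50.69044494628906), 9.499874114990234), ((614.4006958007812, -113.47013854980469), (50.66386032104492, 51.06742858886719), 131.96839904785156))
((613.2890625, -113.57572174072266), (47.465152740478516, 51.79352569580078), 115.01248931884766)
press 0.73 [0.6976 0.1516 0.0064]
```

The lid is seated and level: the ring is circular at z≈0.054 and centred on the tin. I'll go to the latch and rotate the tool to the press's axes.

```bash
python3 -m jog '[[-0.13,-0.78,-0.13,0,0,0],[-0.13,-0.78,-0.13,0,0,0],[-0.13,-0.78,-0.13,0,0,0],[-0.13,-0.78,-0.13,0,0,0],[-0.13,-0.78,-0.13,0,0,0],[-0.13,-0.78,-0.13,0,0,0],[-0.13,-0.78,-0.13,0,0,0],[-0.13,-0.78,-0.13,0,0,0],[-0.13,-0.78,-0.13,0,0,0],[-0.13,-0.78,-0.13,0,0,0]]' 40 | sed -n 2,4p
python3 -m jog '[[0,0,0,0,0,0.87],[0,0,0,0,0,0.87],[0,0,0,0,0,0.87],[0,0,0,0,0,0.87],[0,0,0,0,0,0.87],[0,0,0,0,0,0],[0,0,0,0,0,0]]'
python3 - <<'E'
from h import *
np.set_printoptions(precision=4,suppress=True)
im=cams.get_image('wrist'); c=cams.calibration('wrist'); p,R,o=pose(); save('w11',im); np.save('w11cal.npy',c,allow_pickle=True)
def red(im,lo=(0,140,60)):
    hsv=cv2.cvtColor(im,cv2.COLOR_RGB2HSV); m=cv2.inRange(hsv,lo,(8,255,255))|cv2.inRange(hsv,(172,lo[1],lo[2]),(180,255,255)); return m
n,l,st,ce=cv2.connectedComponentsWithStats(red(im))
for i in range(1,n):
    if st[i,4]>60: print('red',ce[i],st[i])
for t in ('latch_grip','tongue','press','ball'):
  for r in cams.recognise('wrist',t): print(t,round(r['conf'],2),world(c,r['centre']),proj(c,world(c,r['centre'])))
for P in([.484,.176,.12],[.484,.176,.095]): print(proj(c,P))
E
```

```text
tcp_pos: [0.4815, 0.1777, 0.1669]
tool_rot: [180.0, 0.1, 12.7]
ft_force: [-0.3, 0.2, -0.8]
time_s: 19.78
tcp_pos: [0.4823, 0.1764, 0.1667]
tool_rot: [180.0, 0.1, -13.3]
ft_force: [-0.2, -0.8, -0.5]
opening: 0.453
finger_force: 0.0
red [265.3057 207.4189] [259 185  13  44 530]
red [ 72.5713 292.2906] [  39  262   68   65 1731]
latch_grip 0.62 [0.4936 0.1799 0.1179] [266.4521 203.2375]
latch_grip 0.55 [0.6098 0.2061 0.0662] [210.1331  75.5978]
tongue 0.97 [0.5547 0.2375 0.1181] [180.5312 149.2761]
ball 0.86 [0.5721 0.2281 0.1011] [190.2015 124.3003]
ball 0.15 [0.5517 0.2361 0.1145] [184.5102 151.9901]
[273.373  213.1865]
[273.4674 204.9006]
```

View pics/w11.png

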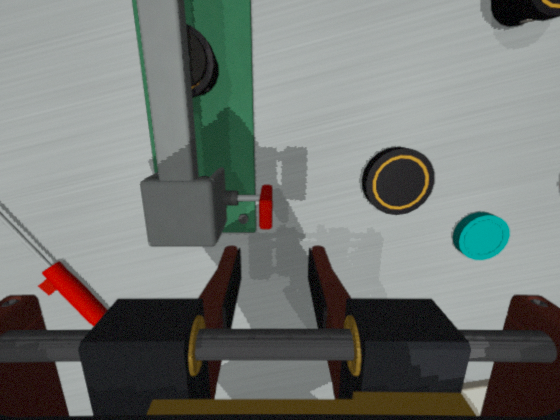

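The view shows the tab top at about (265,213), with the press aligned to the tool. The rod to the housing is at row 198, so its height is about 0.07 and it passes below the fingertips. I'll fit the tab's position numerically.

Run:
```python
from h import *
from scipy.optimize import least_squares
np.set_printoptions(precision=4,suppress=True)
def red(im):
    hsv=cv2.cvtColor(im,cv2.COLOR_RGB2HSV); return cv2.inRange(hsv,(0,130,50),(8,255,255))|cv2.inRange(hsv,(172,130,50),(180,255,255))
obs=[]
for n in('wrist','scene','top'):
    im=cams.get_image(n); c=cams.calibration(n); m=red(im); u=proj(c,[.484,.176,.1])
    k,l,st,ce=cv2.connectedComponentsWithStats(m)
    i=min((i for i in range(1,k) if st[i,4]>15),key=lambda i:np.hypot(*(ce[i]-u)))
    b=st[i]; bb=np.array([b[0],b[1],b[0]+b[2],b[1]+b[3]])-.5; print(n,bb,u); obs.append((c,bb))
th=np.radians(-13.3); ex=np.array([np.cos(th),np.sin(th),0]);ey=np.array([-np.sin(th),np.cos(th),0])
def bbox(c,P):
    q=np.array([proj(c,np.array(P)+a*.014*ex+b*.006*ey+[0,0,h]) for a in(-1,1) for b in(-1,1) for h in(.025,-.039)])
    return np.r_[q.min(0),q.max(0)]
def f(P,use): return np.concatenate([(bbox(obs[i][0],P)-obs[i][1]) for i in use])
for use in([0,1],[0,1,2],[0]):
    r=least_squares(f,[.484,.176,.095],args=(use,),loss='soft_l1'); print(use,r.x,r.fun.round(1))
P=least_squares(f,[.484,.176,.095],args=([0,1],),loss='soft_l1').x
p,R,o=pose(); print(p,'tab in tool mm',R.inv().apply(P-p)*1000,'units',R.inv().apply(P-p)/.04, proj(obs[0][0],P))
```

```text
wrist [258.5 184.5 271.5 228.5] [273.5173 206.541 ]
scene [335.5 200.5 346.5 223.5] [337.7593 208.926 ]
top [ 91.5 229.5 116.5 263.5] [210.8117 215.5499]
[0, 1] [0.4831 0.1841 0.093 ] [-0.8 -0.7  0.7  1.8 -1.  -0.  -0.4  2.4]
[0, 1, 2] [0.4809 0.1851 0.0884] [ -1.    0.6   0.4   2.3  -0.6   0.8  -0.    3.2 111.7 -18.7  96.2 -40.9]
[0] [0.4787 0.1856 0.0765] [-0.3  0.1  0.4 -0.1]
[0.4826 0.1764 0.1674] tab in tool mm [-1.2724 -7.6116 74.3679] units [-0.0318 -0.1903  1.8592] [265.5842 207.0965]
```

The tab grip point is at (0.483, 0.184, 0.093), and the height agrees with the given 95 mm. I'll go over it and descend with the fingers at 40 mm.

```bash
python3 -m jog '[[-0.03,-0.19,0,0,0,0],[0,0,0.3,0,0,0],[0,0,0.3,0,0,0],[0,0,0.3,0,0,0],[0,0,0,0,0,0],[0,0,0,0,0,0]]' | sed -n 2,4p
python3 - <<'E'
from h import *
np.set_printoptions(precision=4,suppress=True)
im=cams.get_image('wrist'); c=cams.calibration('wrist'); p,R,o=pose()
hsv=cv2.cvtColor(im,cv2.COLOR_RGB2HSV); m=cv2.inRange(hsv,(0,160,80),(8,255,255))|cv2.inRange(hsv,(172,160,80),(180,255,255))
k,l,st,ce=cv2.connectedComponentsWithStats(m)
for i in range(1,k):
    if st[i,4]>80: print(st[i],ce[i])
P=np.array([.4831,.1841,.12]); print(p,proj(c,P),'finger gap mid',proj(c,p+R.apply([0,0,-.04])))
E
```

```text
tcp_pos: [0.4828, 0.1843, 0.1311]
tool_rot: [180.0, 0.1, -13.4]
ft_force: [0.1, -0.1, -0.1]
[267 192  15  52 709] [273.9055 218.7786]
[  26  275   68   55 1559] [ 58.5767 304.6132]
[0.4833 0.1845 0.1317] [273.7088 230.0244] finger gap mid [272.7562 261.5157]
```

```bash
python3 -m jog '[[0.04,0,0.3,0,0,0],[0,0,0.3,0,0,0],[0,0,0.3,0,0,0],[0,0,0.3,0,0,0],[0,0,0,0,0,0],[0,0,0,0,0,0]]' | sed -n '2p;4p'
python3 -m jog '[[0,0,0.25,0,0,0],[0,0,0.25,0,0,0],[0,0,0.25,0,0,0],[0,0,0.2,0,0,0],[0,0,0,0,0,0],[0,0,0,0,0,0]]' | sed -n '2p;4p'
python3 -m jog '[[0,0,0,0,0,0],[0,0,0,0,0,0],[0,0,0,0,0,0],[0,0,0,0,0,0],[0,0,0,0,0,0],[0,0,0,0,0,0]]' 5
```

```text
tcp_pos: [0.4849, 0.1839, 0.0838]
ft_force: [-0.1, 0.6, 0.0]
tcp_pos: [0.4842, 0.1835, 0.0446]
ft_force: [-0.1, 0.0, 0.6]
time_s: 22.23
tcp_pos: [0.485, 0.184, 0.0457]
tool_rot: [-180.0, -0.0, -13.4]
ft_force: [-0.8, 2.4, 0.8]
opening: 0.134
finger_force: 30.0
```

The tab is gripped at 12 mm. Now I'll pull it out along tool +y, which is the press's -y.

```bash
python3 -m jog '[[0,0.1,0,0,0,0],[0,0.1,0,0,0,0],[0,0.1,0,0,0,0],[0,0.08,0,0,0,0],[0,0,0,0,0,0],[0,0,0,0,0,0],[0,0,0,0,0,0]]'
```

```text
time_s: 22.82
tcp_pos: [0.4816, 0.1694, 0.0457]
tool_rot: [-179.9, -0.0, -13.5]
ft_force: [0.1, 6.6, 1.9]
opening: 0.138
finger_force: 30.0
```

The spring force is 6.6 N at 14.8 mm, as expected. I'll lift along the hinge arc.

```bash
python3 -m jog '[[0,0,-0.125,0,0,0],[0,0,-0.125,0,0,0],[0.005,0,-0.125,0,0,0],[0.005,0,-0.125,0,0,0],[0,0,0,0,0,0],[0,0,0,0,0,0]]'
python3 - <<'E'
from h import *
for n in('wrist','scene'):
    im=cams.get_image(n); save(n+'lift1',im); c=cams.calibration(n)
    for r in cams.recognise(n,'tongue')[:2]+cams.recognise(n,'latch_grip')[:2]: print(n,r['conf'],world(c,r['centre']))
E
```

```text
time_s: 23.32
tcp_pos: [0.482, 0.1692, 0.0652]
tool_rot: [-179.9, -0.0, -13.5]
ft_force: [3.2, 6.8, -7.6]
opening: 0.137
finger_force: 30.0
wrist 0.71 [0.54525426 0.23462609 0.12648368]
wrist 0.63 [0.49346862 0.16806172 0.13500434]
scene 0.66 [0.59640171 0.23645222 0.1246607 ]
scene 0.25 [ 0.53388143 -0.27899019  0.04876871]
```

The load is -7.6 N and the tab is rising with the arm, so I'll continue.

```bash
python3 -m jog '[[0.01,0,-0.125,0,0,0],[0.01,0,-0.125,0,0,0],[0.015,0,-0.125,0,0,0],[0.015,0,-0.125,0,0,0],[0.02,0,-0.125,0,0,0],[0.02,0,-0.125,0,0,0],[0.025,0,-0.125,0,0,0],[0.025,0,-0.125,0,0,0],[0,0,0,0,0,0],[0,0,0,0,0,0]]'
python3 -m jog '[[0.03,0,-0.125,0,0,0],[0.03,0,-0.125,0,0,0],[0.036,0,-0.125,0,0,0],[0.037,0,-0.125,0,0,0],[0.042,0,-0.125,0,0,0],[0.043,0,-0.125,0,0,0],[0,0,0,0,0,0],[0,0,0,0,0,0],[0,0,0,0,0,0],[0,0,0,0,0,0]]'
python3 - <<'E'
from h import *
np.set_printoptions(precision=4,suppress=True)
im=cams.get_image('wrist'); c=cams.calibration('wrist'); save('lift2',im)
for n in('wrist','scene','top'):
    im=cams.get_image(n); c=cams.calibration(n); save(n+'end',im)
    for t in('tongue','latch_grip','pressed_tin','lid','pot','tape','full_tin_a'):
        for r in cams.recognise(n,t): 
            if r['conf']>.4: print(n,t,round(r['conf'],2),world(c,r['centre']))
E
```

```text
time_s: 24.45
tcp_pos: [0.4873, 0.1679, 0.1051]
tool_rot: [-179.9, -0.0, -13.5]
ft_force: [3.2, 6.3, -8.0]
opening: 0.137
finger_force: 30.0
time_s: 25.28
tcp_pos: [0.4952, 0.1659, 0.1346]
tool_rot: [-179.9, 0.0, -13.5]
ft_force: [1.7, 6.5, -7.4]
opening: 0.136
finger_force: 30.0
wrist tongue 0.65 [0.5503 0.2332 0.1851]
wrist latch_grip 0.89 [0.5006 0.1638 0.2057]
wrist pressed_tin 0.82 [0.6139 0.2139 0.0627]
wrist lid 0.74 [ 0.6015 -0.0872  0.0465]
wrist lid 0.61 [0.4535 0.0339 0.0184]
wrist full_tin_a 0.55 [0.5021 0.166  0.205 ]
scene tongue 0.95 [0.6028 0.2356 0.165 ]
scene latch_grip 0.52 [0.5012 0.1702 0.1725]
scene pressed_tin 0.82 [0.6446 0.2416 0.0716]
scene lid 0.77 [0.4641 0.0395 0.0225]
scene lid 0.69 [ 0.6176 -0.1098  0.0542]
scene lid 0.63 [ 0.3638 -0.0627  0.0196]
scene pot 0.69 [ 0.5334 -0.2809  0.0509]
scene tape 0.86 [ 0.6451 -0.4451  0.0171]
scene full_tin_a 0.85 [ 0.3517 -0.3795  0.0492]
scene full_tin_a 0.77 [ 0.7139 -0.2993  0.0591]
scene full_tin_a 0.41 [ 0.6398 -0.0999  0.0179]
top tongue 0.7 [0.6485 0.2163 0.146 ]
top lid 0.92 [ 0.6168 -0.1122  0.0504]
top lid 0.81 [ 0.363  -0.0649  0.0198]
top lid 0.77 [ 0.4054 -0.2092  0.02  ]
top lid 0.62 [0.4554 0.0305 0.0185]
top pot 0.94 [ 0.5297 -0.2964  0.0267]
top tape 0.65 [ 0.6422 -0.4536  0.021 ]
top full_tin_a 0.93 [ 0.702  -0.3106  0.0534]
top full_tin_a 0.89 [ 0.3427 -0.3918  0.0473]
```

The arm is up: the tool has risen 89 mm, the tab top is at z≈0.206 (was 0.118), and the spring load is still 6.5 N. The bystanders haven't moved, so I'll hand in.

```bash
python3 -c "
from bench import arm; print(arm.hand_in())"
```

```text
the job is handed in; nothing more can be done
None
```

I set the lid on the tin fully down, level and released, then pulled the latch out about 15 mm. I lifted the press arm about 9 cm and handed in at about 25 s while still holding it up; the judge's verdict was not shown.

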